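# Gauge the thickness of a quartz worktop offcut

### The job

Check the thickness of the thicker, shorter quartz offcut on the bench thickness gauge: set it down gently on the gauge's anvil, lying flat and central under the foot with one of its short ends pushed square against the back stop. Then take the handle and bring the head down the column until the foot presses on the stone with the sprung spindle pushed in about half of its 16 mm travel (never to the end of it), and leave it standing so, without knocking the other things about.

Things in the scene. Friction and masses are not known exactly. Their poses are not given: they have to be found in the camera images.
- gauge: Fixed bench gauge. Origin on the worktop below the foot's axis, z up, x towards the column (world -y, within 0.4 rad). Grey base 130 mm wide, x -75 to +140 mm, 30 mm high. Column 24 mm thick at x = +100 mm, 284 mm tall. The head overhangs the anvil, open side at -x: to load a part the tool must lean back (its top towards -x, about 40 degrees), as the gripper does not fit upright beside the head.
- anvil (a point): Point on the flat top of the steel anvil plate, straight below the foot, 42 mm above the worktop; axes as the gauge's. The plate reaches from x = -53 to +62 mm and is 100 mm wide in y. A 100 mm long part that touches the back stop is centred here.
- stop (a point): Middle of the back stop's face at its foot on the anvil: a fixed bar across the far end of the anvil, 80 mm wide (y), 16 mm high, its face looking to -x, 50 mm beyond the foot's axis.
- head (a joint): Slide of the head on the column, m: 0 at the top, grows downward to 0.085; starts 0 to 0.02. A friction brake holds it where it is left (about 4 N pushes it down, 14 N pulls it up). The head is a grey block 50 mm wide, 52 mm high, from x = -40 to +123 mm in the gauge's frame; its underside is 170 mm above the worktop at 0.
- handle (a point): Middle of the black bar handle on the head, straight above the foot: 80 mm long along the gauge's x, 18 mm wide (y), 20 mm high, its underside 18 mm clear of the head's top between two posts. The point is 250 mm above the worktop when head reads 0. Nothing is above it; the column is 100 mm off at +x.
- spindle (a joint): Sprung spindle under the head, m: 0 with the foot free, grows as it is pushed up, stop at 0.016. Spring 1.5 N at 0 plus 0.25 N per mm. Round flat foot 26 mm across. Its stem is clamped in the head at a height that differs: the free foot hangs 30 to 46 mm below the head's underside, so where it meets the stone (head at about 52 to 68 mm) must be felt or read.
- thick_offcut: The offcut to gauge: a loose pale quartz block 100 mm long (its x), 56 mm wide (its y), 30 mm thick, 0.3 to 0.65 kg, lying flat on the worktop, its length along world y within 0.4 rad. Origin at the centre of its underside.
- thick_mid (a point): Centre of the thick offcut, 15 mm above its underside.
- thin_offcut: Bystander: another offcut of the same stone, 150 x 56 mm and only 20 mm thick, lying flat. The two change places from start to start. Origin at the centre of its underside.
- canister: Bystander: round copper storage canister with a lid knob, 94 mm across, 152 mm tall. Origin at the centre of its underside.
- level: Bystander: aluminium spirit level on its edge, 204 mm long (x), 22 mm wide, 45 mm high. Origin at the centre of its underside.
- mug: Bystander: white mug 84 mm across, 95 mm tall, handle at its +y side. Origin at the centre of its underside.
Mind the look-alikes: they are no part of the job. Leave any black, brown or green look-alike of the thick_offcut alone.

How it is judged:
By the outcome, as a careful person would: the job done as asked, in the order asked, and still so for the second after the job is handed in, with the robot touching nothing.
It also fails if it takes over 53 s, if anything falls off the work surface, if the arm or the gripper's body presses on something with over 40 N, if the wrist force passes 120 N, or if a joint passes its speed limit or range.

### The arm

A 6-joint arm with a two-finger parallel gripper is mounted at the origin on the work surface. World frame = base frame: x ahead of the robot, y to its left, z up, the work surface at z = 0. Lengths are in m, angles in rad, forces in N, time in s.
With the tool pointing down it reaches from about 0.375 to 0.975 m from the base axis. Payload 3.8 kg.
Tool frame: the origin (TCP) lies midway between the tips of the shut fingers; the grasp point (between the pads) lies env.pinch_z behind it (env.pinch_z is the distance from the TCP to the grasp point, in m); z points along the fingers, y is the line along which they close (so a half turn about z gives the same grasp; the last joint's range is limited). The gripper opens to 88 mm and grips with 3 to 60 N. Pads are 18 mm wide; open, the fingers measure 123 mm over their backs; the gripper's body (75 mm by 187 mm) begins 45 mm behind the grasp point.
Start: joints at [-1.299, 0.264, 1.604, -0, 1.274, -0.037], TCP at [0.205, -0.643, 0.239] pointing down, gripper open.
Joint ranges: [-2.63, 2.63], [-0.94, 2.18], [0.31, 2.57], [-1.31, 4.45], [0, 2.66], [-2.55, 2.55]. Speed limits (rad/s): [2.57, 2.57, 3.14, 3.14, 3.14, 3.14].

### API

Orientations are given as a unit quaternion [x, y, z, w].
In Python, from plant import env gives the robot as it stands. The module is installed in compiled form; this text tells all that it offers.
- The arm moves only by the shell command python3 -m crank 'ROWS' [FORCE]. ROWS is JSON, a list of rows, each a list of 3 entries, a list of its own where there are three numbers: the opening, from 0 (shut) to 1 (fully open), then the shift along the tool's x, y, z each as a share of 40 mm, from -1 to 1, then the turn about the tool's z as a share of 6 degrees, from -1 to 1. A call has exactly 8 rows; each row shifts and turns the commanded pose from where the row before left it, along the tool's axes as they then stand; what a row does not reach is not made up. A row lasts 1/8 s, in which the tool goes at most 62.5 mm and 10.7 degrees, less where a joint would pass 70% of its speed; a pose out of reach is approached as far as the arm can. A call with a number of a shift or a turn outside -1 to 1 is refused whole. A call with a gripper value outside its range is refused whole. The fingers move at their own pace and stop on an object; FORCE is the grip in N (left out, the last holds). Time passes only in rows, so rows that do not move let the fingers close, or fill a call up. It gives the time, the measured TCP pose, the force, the opening and the grip force at its end, in the units of the state.
- env.get_obs(): the state, without advancing time (a new reading comes with each control period).
- env.read_camera(name): name is "scene" or "side" or "wrist"; returns the picture (420x560x3 uint8, blue, green, red); there is no depth.
- env.get_calibration(name): a dict with "fx", "fy", "cx", "cy" (pixels), "R" (3x3) and "t" (3): a world point X has camera coordinates R X + t. Camera axes: x right, y down, z forward; pixel columns grow to the right and rows downward; lengths in m; the calibration is good to about 2 mm. The wrist camera is an equidistant fisheye: a pixel r from the principal point sees the ray r / f radians off the axis. A picture is of the moment at which its call begins: read the wrist's pose just before it. get_calibration takes no time and is no camera call; for the wrist camera it gives the pose at the moment of the call.
- env.finish_job(): hands the job in; it is judged then, once.
The state is a dict: "t": time; "joint_pos": joint angles; "dq": joint speeds; "joint_torque": joint torques, N m; "tcp_pos": TCP position; "tool_rot": TCP orientation; "ft_force": force on the tool from outside, world axes, zero at the start; "moment": the same for the moment, N m; "width": opening from 0.0 (shut) to 1.0 (fully open); "finger_force": force on a finger pad.
Only numpy, scipy, OpenCV 4.12 (cv2) and the standard library are available. Lean on these libraries where they do the work, as an engineer would, in place of code of your own. Each camera call takes 0.05 s, during which the arm holds its last target. There are 200 camera calls.

## Working session

There is one attempt and no reset: what is moved stays moved. The work goes in short steps, Python scripts to look and compute and a shell command to move; the robot and the scene stay as the last step left them, time stands still between calls to the robot, and variables do not carry over. Pictures are saved under pics/ and viewed, at most 10 in all, crops included, and the job is handed in when it is done.

```bash
mkdir -p pics
python3 - <<'E'
from plant import env
import cv2,numpy as np
o=env.get_obs();print(o,env.pinch_z)
for n in("scene","side","wrist"):
    c=env.get_calibration(n);print(n,c)
    cv2.imwrite(f"pics/{n}0.png",env.read_camera(n))
E
```

```text
{'t': 0.0, 'joint_pos': array([-1.29892989e+00,  2.64730700e-01,  1.60530652e+00, -1.63282638e-05,
        1.27366975e+00, -3.68521853e-02]), 'dq': array([-4.76071040e-06,  2.72789555e-03,  2.32930504e-03,  1.03065390e-03,
       -1.64894437e-04,  1.87402174e-04]), 'joint_torque': array([ 2.40827630e-04, -5.02115500e+01, -3.56873560e+01,  7.30209332e-02,
        2.93785078e-02, -2.05830770e-04]), 'tcp_pos': array([ 0.20493469, -0.64243539,  0.23743955]), 'tool_rot': array([ 9.88109317e-01,  1.53749343e-01, -1.31688093e-04, -1.04895402e-03]), 'ft_force': array([0.61225529, 0.16347826, 0.78724929]), 'moment': array([ 0.01546687, -0.03101729, -0.04752483]), 'finger_force': 0.0, 'width': 0.9970643959057776} 0.0187
scene {'fx': 394.27696496771324, 'fy': 394.27696496771324, 'cx': 274.83037720363865, 'cy': 207.22315819820398, 'R': array([[-5.46499273e-01,  8.37459577e-01, -4.30974940e-05],
       [ 4.49366677e-01,  2.93198861e-01, -8.43862559e-01],
       [-7.06688145e-01, -4.61189642e-01, -5.36559391e-01]]), 't': array([ 0.31372992, -0.11648732,  1.62384305])}
side {'fx': 435.046573064797, 'fy': 435.046573064797, 'cx': 276.7627555407971, 'cy': 221.99544358150993, 'R': array([[ 0.81724381,  0.57588028,  0.02178214],
       [ 0.35867636, -0.47869386, -0.80137598],
       [-0.45106965,  0.66273229, -0.59776424]]), 't': array([-0.46012426, -0.08188282,  1.58200115])}
wrist {'fx': 325.19226210127806, 'fy': 325.19226210127806, 'cx': 286.0178369973566, 'cy': 206.70626274135924, 'R': array([[ 0.30418699, -0.95260936, -0.00238356],
       [-0.9130349 , -0.29226199,  0.28451749],
       [-0.27173065, -0.08437025, -0.95866789]]), 't': array([-0.67336403, -0.03879934,  0.38936351])}
```

View pics/scene0.png

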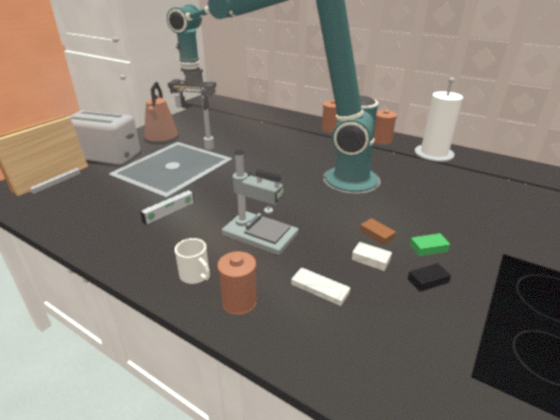

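View pics/side0.png

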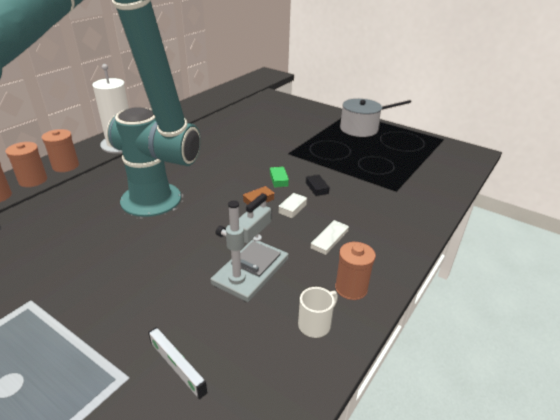

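The scene image shows the gauge around (260,210). There are two pale blocks, at (372,256) and (321,286), plus brown (378,231), green (430,243) and black (429,276) look-alikes. The pale block at (372,256) looks shorter and thicker, so it is probably the one meant. I'll enlarge to confirm and to measure.

Run:
```python
import cv2,numpy as np
s=cv2.imread("pics/scene0.png");d=cv2.imread("pics/side0.png")
def crop(im,x,y,w,h,k): return cv2.resize(im[y:y+h,x:x+w],None,fx=k,fy=k,interpolation=cv2.INTER_CUBIC)
a=crop(s,285,235,110,70,7);cv2.imwrite("pics/c1.png",a)
b=np.hstack([crop(d,265,180,100,80,4),crop(s,215,145,100,80,4)])
b2=np.hstack([crop(d,205,220,100,80,4),crop(s,215,185,100,70,4)[:280]if 0 else crop(s,215,180,100,80,4)])
cv2.imwrite("pics/c2.png",np.vstack([b[:280],b2[:320]]))
```

```text
(no output)
```

View pics/c1.png

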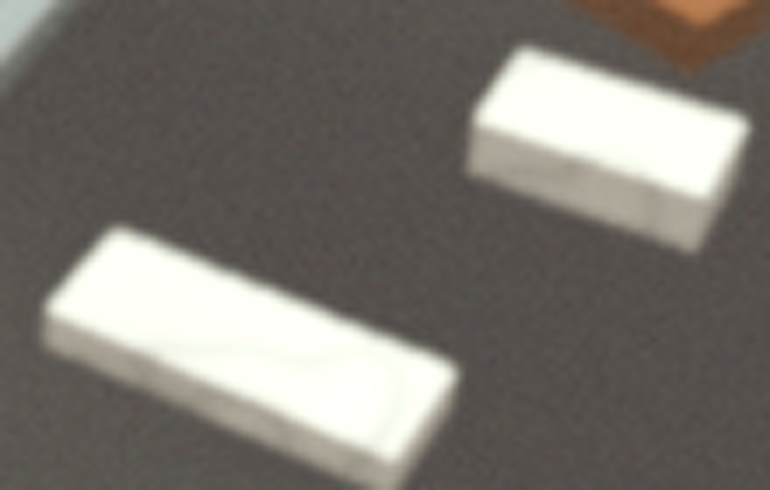

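View pics/c2.png

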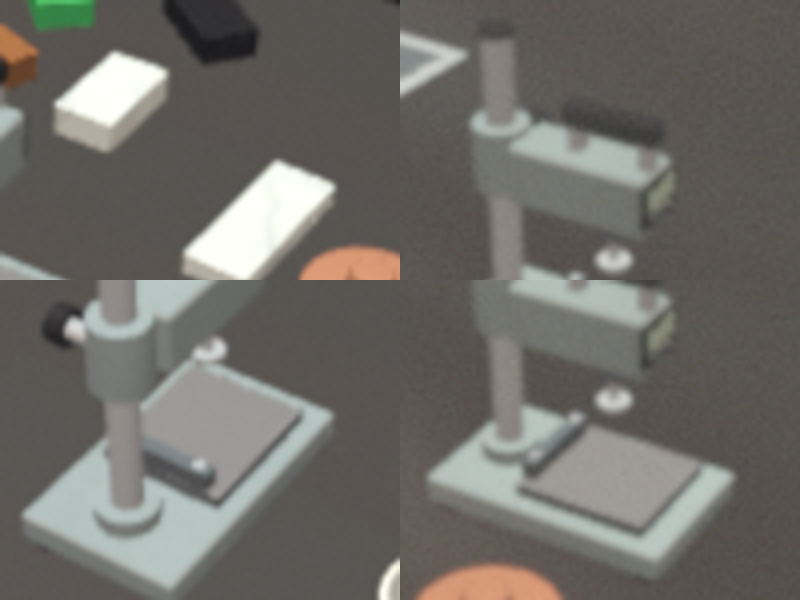

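The crop confirms it: the block at scene (372,256) is shorter and thicker than (321,286). It is also shorter and pale in the side view. I'll fit the poses of the block and gauge.

```bash
cat > h.py <<'E'
from plant import env
import numpy as np
from scipy.optimize import least_squares
from scipy.spatial.transform import Rotation as R
def proj(c,P):
    X=np.asarray(P)@c["R"].T+c["t"]; return np.c_[c["fx"]*X[:,0]/X[:,2]+c["cx"],c["fy"]*X[:,1]/X[:,2]+c["cy"]]
def place(p,L):
    L=np.asarray(L,float);c,s=np.cos(p[2]),np.sin(p[2])
    return np.c_[p[0]+c*L[:,0]-s*L[:,1],p[1]+s*L[:,0]+c*L[:,1],L[:,2]]
E
cat > fit.py <<'E'
from h import *
S,D=env.get_calibration("scene"),env.get_calibration("side")
def px(l,off,k): return np.array(l,float)/k+off
B=np.array
bs=px([(525,45),(475,122),(748,125),(705,200),(470,172),(692,250)],(285,235),7)
bsL=B([(50,-28,30),(50,28,30),(-50,-28,30),(-50,28,30),(50,28,0),(-50,28,0)])/1e3
bd=px([(55,100),(108,122),(168,72),(115,52),(58,135),(105,150),(167,97)],(265,180),4)
bdL=B([(50,-28,30),(50,28,30),(-50,28,30),(-50,-28,30),(50,-28,0),(50,28,0),(-50,28,0)])/1e3
gs=px([(30,198),(127,128),(333,196),(255,280),(120,208),(300,188),(243,247)],(215,180),4)
gsL=B([(140,65,30),(140,-65,30),(-75,-65,30),(-75,65,30),(62,50,42),(-53,-50,42),(-53,50,42)])/1e3
gd=px([(25,237),(170,305),(332,135),(302,132),(218,220)],(205,220),4)
gdL=B([(140,-65,30),(140,65,30),(-75,65,30),(-53,50,42),(62,50,42)])/1e3
for n,a,aL,b,bL,x0 in(("block",bs,bsL,bd,bdL,(.6,.2,-1.57)),("gauge",gs,gsL,gd,gdL,(.5,-.2,-1.57))):
    f=lambda p:np.r_[(proj(S,place(p,aL))-a).ravel(),(proj(D,place(p,bL))-b).ravel()]
    r=least_squares(f,x0,loss="soft_l1");print(n,r.x.round(4),"res",f(r.x).reshape(-1,2).round(1).tolist()); g=r.x
hs=px([(242,237),(268,158)],(215,145),4)
f=lambda q:(proj(S,place(g,[(-.04,.025,.17-q[0]),(-.04,-.025,.222-q[0])]))-hs).ravel()
r=least_squares(f,[.01]);print("head",r.x,f(r.x).round(1))
f=lambda q:(proj(S,place(g,[(0,0,q[0])]))-px([(213,264)],(215,145),4)).ravel()
r=least_squares(f,[.12]);print("foot z",r.x,f(r.x).round(1))
E
python3 fit.py
```

```text
block [ 0.4459  0.2627 -1.5467] res [[0.0, 1.1], [0.2, -0.1], [0.1, 0.5], [0.1, 0.4], [-0.2, 0.5], [0.4, 1.2], [-0.5, 0.6], [-0.2, 0.5], [-0.3, -0.1], [-0.3, -0.1], [-1.5, -1.1], [0.2, 0.6], [-0.6, 0.5]]
gauge [ 0.5282 -0.0534 -1.5183] res [[-1.4, 0.2], [-3.1, -1.3], [0.7, -0.2], [0.3, 0.7], [-1.4, -0.6], [0.8, -0.8], [-0.5, 0.9], [-1.5, -1.3], [0.2, 0.4], [0.8, -0.8], [0.4, -0.9], [-0.2, -0.6]]
head [0.01373522] [ 0.2  1.5  2.1 -1.4]
foot z [0.11088116] [ 0.2 -0. ]
```

The move rows can't tilt the tool directly, and a lean of about 40° is needed. An out-of-reach command may tilt the tool, since a pose out of reach is only approached as far as the arm can. I'll check for obstacles around the -y azimuth first.

```bash
cat >> h.py <<'E'
def ground(c,u,v,z=0):
    d=c["R"].T@np.array([(u-c["cx"])/c["fx"],(v-c["cy"])/c["fy"],1]);o=-c["R"].T@c["t"]
    return o+d*(z-o[2])/d[2]
def shares(dw,q=None):
    o=env.get_obs(); return (R.from_quat(o["tool_rot"] if q is None else q).inv().apply(dw)/.04).round(3)
E
python3 - <<'E'
from h import *
S=env.get_calibration("scene")
for n,u,v in(("tap",208,150),("level",167,207),("kettle",160,138),("toaster",105,160),("sinkback",170,145),("mug",193,275),("can",238,305)): print(n,ground(S,u,v).round(3))
o=env.get_obs();p=o["tcp_pos"];print(R.from_quat(o["tool_rot"]).as_matrix().round(3))
print(shares(np.array([.04,-.80,.45])-p))
E
```

```text
tap [ 0.103 -0.685 -0.   ]
level [ 0.567 -0.475  0.   ]
kettle [ 0.125 -0.985  0.   ]
toaster [ 0.439 -1.001  0.   ]
sinkback [ 0.16  -0.879  0.   ]
mug [ 0.786 -0.143  0.   ]
can [0.807 0.037 0.   ]
[[ 0.953  0.304 -0.   ]
 [ 0.304 -0.953  0.002]
 [ 0.    -0.002 -1.   ]]
[-5.126  2.488 -5.313]
```

```bash
python3 -m crank '[[1,[0,0,-1],0],[1,[-0.5,0.2,-1],0],[1,[-0.8,0.4,-0.8],0],[1,[-0.8,0.4,-0.8],0],[1,[-0.8,0.4,-0.8],0],[1,[-0.8,0.4,-0.5],0],[1,[-0.8,0.4,-0.4],0],[1,[-0.5,0.3,0],0]]' 30; python3 -c "
from h import *
o=env.get_obs();print(o['joint_pos'].round(3));print(R.from_quat(o['tool_rot']).as_matrix().round(3))"
```

```text
t: 1.15
tcp_pos: [0.0434, -0.8004, 0.4522]
tool_rot: [0.988, 0.153, -0.0, 0.001]
ft_force: [-0.1, -0.2, -0.2]
width: 1.002
finger_force: 0.0
[-1.548  0.49   0.92  -0.     1.729 -0.284]
[[ 0.953  0.303 -0.   ]
 [ 0.303 -0.953 -0.002]
 [-0.001  0.002 -1.   ]]
```

```bash
python3 -m crank '[[1,[-0.27,0.96,0],0],[1,[-0.27,0.96,0],0],[1,[-0.27,0.96,0],0],[1,[-0.27,0.96,0],0],[1,[-0.27,0.96,0],0],[1,[-0.27,0.96,0],0],[1,[-0.27,0.96,0],0],[1,[-0.27,0.96,0],0]]'; python3 -c "
from h import *
o=env.get_obs();print(o['joint_pos'].round(3));print(R.from_quat(o['tool_rot']).as_matrix().round(3))"
```

```text
t: 2.15
tcp_pos: [0.0496, -0.992, 0.3942]
tool_rot: [0.986, 0.154, -0.006, 0.062]
ft_force: [-0.5, -0.8, -0.3]
width: 0.998
finger_force: 0.0
[-1.547  0.939  0.311  0.003  1.768 -0.284]
[[ 0.953  0.304  0.006]
 [ 0.302 -0.945 -0.124]
 [-0.032  0.12  -0.992]]
```

The overreach does tilt the tool, by 7° so far and in the wanted direction. I'll continue outward and slightly upward.

```bash
python3 -m crank '[[1,[-0.27,0.96,-0.4],0],[1,[-0.27,0.96,-0.4],0],[1,[-0.27,0.96,-0.4],0],[1,[-0.27,0.96,-0.4],0],[1,[-0.27,0.96,-0.4],0],[1,[-0.27,0.96,-0.4],0],[1,[-0.27,0.96,-0.4],0],[1,[0,0,0],0]]'; python3 -c "
from h import *
o=env.get_obs();print(o['joint_pos'].round(3));print(R.from_quat(o['tool_rot']).as_matrix().round(3))"
```

```text
t: 3.15
tcp_pos: [0.0479, -1.0367, 0.4507]
tool_rot: [0.975, 0.152, -0.017, 0.161]
ft_force: [1.1, 0.6, 0.2]
width: 1.0
finger_force: 0.0
[-1.552  0.895  0.311  0.01   1.611 -0.288]
[[ 0.953  0.301  0.016]
 [ 0.29  -0.902 -0.319]
 [-0.082  0.309 -0.948]]
```

```bash
python3 -m crank '[[1,[-0.27,0.96,-0.2],-1],[1,[-0.37,0.93,-0.2],-1],[1,[-0.46,0.89,-0.2],-1],[1,[-0.55,0.83,-0.2],-1],[1,[-0.64,0.77,-0.2],-1],[1,[-0.72,0.7,-0.2],-1],[1,[-0.79,0.61,-0.2],-1],[1,[-0.85,0.53,-0.2],-1]]'; python3 -c "
from h import *
o=env.get_obs();print(o['joint_pos'].round(3));print(R.from_quat(o['tool_rot']).as_matrix().round(3))"
```

```text
t: 4.15
tcp_pos: [0.0466, -1.0878, 0.5128]
tool_rot: [0.808, 0.523, -0.136, 0.234]
ft_force: [0.1, 0.2, 1.2]
width: 0.999
finger_force: 0.0
[-1.556  0.862  0.311  0.017  1.421 -1.133]
[[ 0.415  0.91   0.025]
 [ 0.782 -0.343 -0.521]
 [-0.465  0.235 -0.853]]
```

```bash
python3 -m crank '[[1,[-0.9,0.44,-0.2],-1],[1,[-0.94,0.33,-0.2],-1],[1,[-0.97,0.23,-0.2],-1],[1,[-1,0.13,-0.2],-1],[1,[-1,0,-0.2],0],[1,[-1,0,-0.2],0],[1,[0,0,0],0],[1,[0,0,0],0]]'; python3 -c "
from h import *
o=env.get_obs();print(o['joint_pos'].round(3));print(R.from_quat(o['tool_rot']).as_matrix().round(3))
b=np.array([.4459,.2627,.25]);print(shares(b-o['tcp_pos']))"
```

```text
t: 5.15
tcp_pos: [0.0403, -1.103, 0.592]
tool_rot: [0.665, 0.661, -0.234, 0.258]
ft_force: [-0.5, -0.3, -1.0]
width: 1.0
finger_force: 0.0
[-1.565  0.81   0.312  0.026  1.309 -1.556]
[[ 0.017  0.999  0.03 ]
 [ 0.758  0.006 -0.652]
 [-0.652  0.034 -0.757]]
[ 31.632  10.051 -15.494]
```

```bash
cat >> h.py <<'E'
def path(*pts,q=None):
    p=env.get_obs()["tcp_pos"]
    for t in pts:
        s=shares(np.array(t)-p,q); n=int(np.ceil(max(abs(s).max(),np.linalg.norm(s)/1.5))); print(t,n,"rows of",(s/n).round(3)); p=np.array(t)
E
python3 - <<'E'
from h import *
S=env.get_calibration("scene")
print("brown",ground(S,383.6,245),ground(S,378,238,.02))
q=(R.from_quat(env.get_obs()["tool_rot"])*R.from_rotvec([0,0,-np.radians(3)]))
print(q.as_matrix().round(3))
path((.45,-.55,.55),(.5,-.1,.48),(.4453,.2755,.13),(.4453,.2755,.0105),q=q.as_quat())
E
```

```text
brown [0.35174182 0.26733432 0.        ] [0.35315097 0.24637726 0.02      ]
[[-0.035  0.999  0.03 ]
 [ 0.757  0.046 -0.652]
 [-0.653 -0.    -0.757]]
(0.45, -0.55, 0.55) 12 rows of [ 0.899  0.905 -0.66 ]
(0.5, -0.1, 0.48) 10 rows of [ 0.961  0.176 -0.597]
(0.4453, 0.2755, 0.13) 13 rows of [ 0.99  -0.072  0.036]
(0.4453, 0.2755, 0.0105) 3 rows of [0.65  0.    0.754]
```

```bash
python3 -m crank '[[1,[0.9,0.9,-0.66],-0.5],[1,[0.9,0.9,-0.66],0],[1,[0.9,0.9,-0.66],0],[1,[0.9,0.9,-0.66],0],[1,[0.9,0.9,-0.66],0],[1,[0.9,0.9,-0.66],0],[1,[0.9,0.9,-0.66],0],[1,[0.9,0.9,-0.66],0]]'; python3 -c "
from h import *
o=env.get_obs();print(o['joint_pos'].round(3));print(R.from_quat(o['tool_rot']).as_matrix().round(3))
path((.45,-.55,.55),(.5,-.1,.48),(.4453,.2755,.13))"
```

```text
t: 6.15
tcp_pos: [0.3131, -0.7383, 0.5657]
tool_rot: [0.649, 0.677, -0.24, 0.252]
ft_force: [1.1, -0.1, 0.3]
width: 0.999
finger_force: 0.0
[-1.082  0.069  1.392 -0.33   1.044 -1.051]
[[-0.031  0.999  0.03 ]
 [ 0.757  0.043 -0.652]
 [-0.653  0.002 -0.758]]
(0.45, -0.55, 0.55) 4 rows of [ 0.928  0.905 -0.668]
(0.5, -0.1, 0.48) 10 rows of [ 0.962  0.173 -0.597]
(0.4453, 0.2755, 0.13) 13 rows of [ 0.989 -0.076  0.036]
```

Tracking is good and the tilt is kept, so I'll carry on to the block.

```bash
python3 -m crank '[[1,[0.93,0.9,-0.67],0],[1,[0.93,0.9,-0.67],0],[1,[0.93,0.9,-0.67],0],[1,[0.93,0.9,-0.67],0],[1,[0.96,0.17,-0.6],0],[1,[0.96,0.17,-0.6],0],[1,[0.96,0.17,-0.6],0],[1,[0.96,0.17,-0.6],0]]' && python3 -m crank '[[1,[0.96,0.17,-0.6],0],[1,[0.96,0.17,-0.6],0],[1,[0.96,0.17,-0.6],0],[1,[0.96,0.17,-0.6],0],[1,[0.96,0.17,-0.6],0],[1,[0.96,0.17,-0.6],0],[1,[0.99,-0.08,0],0],[1,[0.99,-0.08,0],0]]'; python3 -c "
from h import *
o=env.get_obs();print(o['joint_pos'].round(3));print(R.from_quat(o['tool_rot']).as_matrix().round(3))
path((.4453,.2755,.09))"
```

```text
t: 7.15
tcp_pos: [0.4677, -0.3696, 0.5225]
tool_rot: [0.649, 0.677, -0.24, 0.252]
ft_force: [1.1, -1.0, 0.1]
width: 1.001
finger_force: 0.0
t: 8.15
tcp_pos: [0.4881, -0.04, 0.4291]
tool_rot: [0.649, 0.677, -0.24, 0.252]
ft_force: [0.9, -0.2, -0.5]
width: 0.999
finger_force: 0.0
[ 0.315 -0.099  1.799 -0.683  1.645  0.292]
[[-0.031  0.999  0.031]
 [ 0.757  0.044 -0.652]
 [-0.653  0.003 -0.758]]
(0.4453, 0.2755, 0.09) 12 rows of [ 0.962 -0.062  0.104]
```

```bash
python3 -m crank '[[1,[0.96,-0.06,0.1],0],[1,[0.96,-0.06,0.1],0],[1,[0.96,-0.06,0.1],0],[1,[0.96,-0.06,0.1],0],[1,[0.96,-0.06,0.1],0],[1,[0.96,-0.06,0.1],0],[1,[0.96,-0.06,0.1],0],[1,[0.96,-0.06,0.1],0]]' && python3 -m crank '[[1,[0.96,-0.06,0.1],0],[1,[0.96,-0.06,0.1],0],[1,[0.96,-0.06,0.1],0],[1,[0.9,-0.06,0.1],0],[1,[0,0,0],0],[1,[0,0,0],0],[1,[0,0,0],0],[1,[0,0,0],0]]'; python3 -c "
from h import *
import cv2
o=env.get_obs();print(o['joint_pos'].round(3));print(R.from_quat(o['tool_rot']).as_matrix().round(3))
path((.4453,.2755,.0105))
cv2.imwrite('pics/side1.png',cv2.resize(env.read_camera('side')[120:260,200:360],None,fx=4,fy=4))"
```

```text
t: 9.15
tcp_pos: [0.46, 0.1703, 0.2038]
tool_rot: [0.649, 0.677, -0.24, 0.252]
ft_force: [-0.2, -1.3, -0.1]
width: 1.0
finger_force: 0.0
t: 10.15
tcp_pos: [0.4467, 0.2725, 0.0951]
tool_rot: [0.649, 0.676, -0.24, 0.252]
ft_force: [0.1, -0.3, -0.4]
width: 0.999
finger_force: 0.0
[ 0.809  0.448  1.809 -0.495  1.438  0.977]
[[-0.03   0.999  0.03 ]
 [ 0.757  0.042 -0.651]
 [-0.652  0.003 -0.758]]
(0.4453, 0.2755, 0.0105) 2 rows of [ 0.718 -0.019  0.776]
```

View pics/side1.png

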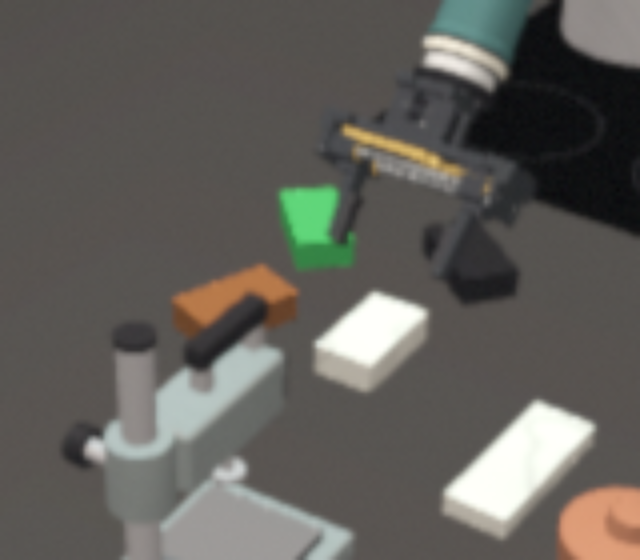

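Run:
```python
from h import *
S=env.get_calibration("scene");D=env.get_calibration("side")
print(proj(D,[env.get_obs()["tcp_pos"]]))
for n,l in(("green",[(412,241),(417,254),(448,249),(440,237)]),("black",[(409,275),(415,288),(449,282),(440,268)])):
    for u,v in l: print(n,ground(S,u,v,.02).round(3))
for x,y in((280,190),(335,187),(353,262),(300,268),(430,230),(465,300),(515,290)): print(ground(D,x/4+200,y/4+120,.0).round(3))
```

```text
[[295.23974094 184.91360213]]
green [0.31  0.341 0.02 ]
green [0.366 0.373 0.02 ]
green [0.29  0.445 0.02 ]
green [0.24 0.41 0.02]
black [0.471 0.381 0.02 ]
black [0.513 0.411 0.02 ]
black [0.439 0.482 0.02 ]
black [0.393 0.447 0.02 ]
[0.209 0.454 0.   ]
[0.251 0.493 0.   ]
[0.347 0.383 0.   ]
[0.313 0.344 0.   ]
[0.375 0.48  0.   ]
[0.468 0.391 0.   ]
[0.497 0.435 0.   ]
```

```bash
python3 -m crank '[[1,[0.36,-0.01,0.39],0],[1,[0.36,-0.01,0.39],0],[1,[0.36,-0.01,0.39],0],[1,[0.36,-0.01,0.38],0],[1,[0,0,0],0],[1,[0,0,0],0],[0.6,[0,0,0],0],[0.4,[0,0,0],0]]' 45; python3 -m crank '[[0.3,[0,0,0],0],[0.3,[0,0,0],0],[0.3,[0,0,0],0],[0.3,[0,0,0],0],[0.3,[0,0,0],0],[0.3,[0,0,0],0],[0.3,[0,0,0],0],[0.3,[0,0,0],0]]' 45
```

```text
t: 11.2
tcp_pos: [0.4447, 0.2759, 0.0097]
tool_rot: [0.649, 0.677, -0.24, 0.252]
ft_force: [-1.1, 0.2, 0.2]
width: 0.792
finger_force: 0.0
t: 12.2
tcp_pos: [0.4446, 0.2759, 0.0097]
tool_rot: [0.649, 0.677, -0.24, 0.252]
ft_force: [-1.6, 0.7, 3.5]
width: 0.629
finger_force: 45.0
```

```bash
cat >> h.py <<'E'
G=np.array([.5282,-.0534]);gx=np.array([.0528,-.9986])
def tgt(c,h): return tuple(np.r_[G+(c-.0132)*gx,.0517+h].round(4))
E
python3 - <<'E'
from h import *
path((.4446,.2759,.13),tgt(-.19,.08),tgt(-.13,.010),tgt(-.008,.010))
E
```

```text
(0.4446, 0.2759, 0.13) 3 rows of [-0.655  0.002 -0.759]
(np.float64(0.5175), np.float64(0.1495), np.float64(0.1317)) 3 rows of [-0.825  0.562  0.694]
(np.float64(0.5206), np.float64(0.0896), np.float64(0.0617)) 3 rows of [0.003 0.003 0.768]
(np.float64(0.5271), np.float64(-0.0322), np.float64(0.0617)) 3 rows of [-0.77   0.01   0.664]
```

```bash
python3 -m crank '[[0.3,[-0.2,0,-0.23],0],[0.3,[-0.5,0,-0.57],0],[0.3,[-0.6,0,-0.7],0],[0.3,[-0.66,0,-0.78],0],[0.3,[-0.62,0.42,0.52],0],[0.3,[-0.62,0.42,0.52],0],[0.3,[-0.62,0.42,0.52],0],[0.3,[-0.62,0.42,0.52],0]]' 45 && python3 -m crank '[[0.3,[0,0,0.57],0],[0.3,[0,0,0.57],0],[0.3,[0,0,0.57],0],[0.3,[0,0,0.57],0],[0.3,[0,0,0],0],[0.3,[0,0,0],0],[0.3,[0,0,0],0],[0.3,[0,0,0],0]]' 45;  python3 - <<'E'
from h import *
import cv2
o=env.get_obs();print(R.from_quat(o['tool_rot']).as_matrix().round(3))
path(tgt(-.008,.008))
a=env.read_camera('side')[150:290,200:300];b=env.read_camera('scene')[130:270,210:310]
cv2.imwrite('pics/s2.png',cv2.resize(np.hstack([a,b]),None,fx=4,fy=4,interpolation=cv2.INTER_CUBIC))
E
```

```text
t: 13.2
tcp_pos: [0.5172, 0.1485, 0.1309]
tool_rot: [0.649, 0.677, -0.24, 0.252]
ft_force: [0.6, -0.4, -5.4]
width: 0.632
finger_force: 45.0
t: 14.2
tcp_pos: [0.5204, 0.0908, 0.0632]
tool_rot: [0.649, 0.677, -0.239, 0.252]
ft_force: [-0.2, -0.1, -5.4]
width: 0.631
finger_force: 45.0
[[-0.031  0.999  0.031]
 [ 0.757  0.044 -0.652]
 [-0.652  0.003 -0.758]]
(np.float64(0.5271), np.float64(-0.0322), np.float64(0.0597)) 3 rows of [-0.759  0.011  0.692]
```

View pics/s2.png

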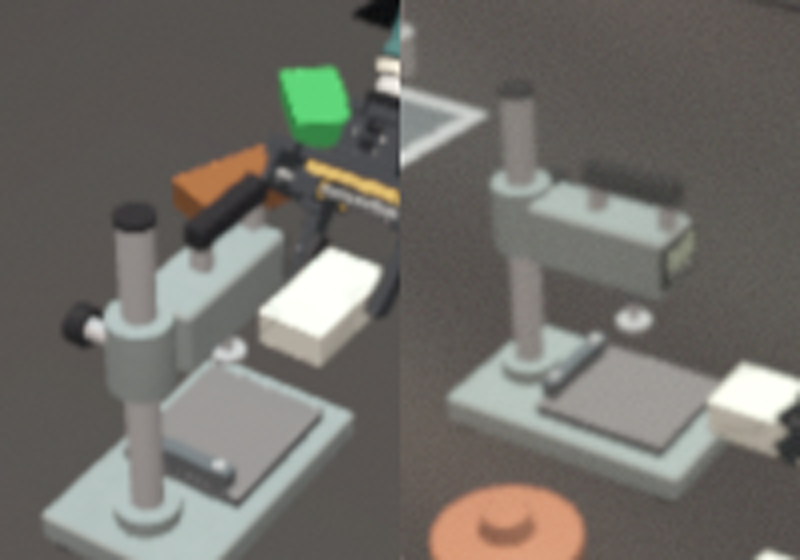

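Both views show the block held flat and level, in front of the gauge at anvil height. I'll compare its front corners with the prediction.

Run:
```python
from h import *
S=env.get_calibration("scene");D=env.get_calibration("side")
p=env.get_obs()["tcp_pos"];yw=-1.527;x=np.array([np.cos(yw),np.sin(yw)]);y=np.array([-x[1],x[0]])
c=p[:2]+.0132*x;z=p[2]-.0097
P=[np.r_[c+.05*x+s*.028*y,z+h] for s,h in((1,.03),(-1,.03),(1,0),(-1,0))]
print("side  pred",(proj(D,P)-[200,150])*4,"scene pred",((proj(S,P)-[210,130])*4+[400,0]))
g=np.r_[G,-1.518]
A=place(g,[(-.053,.05,.042),(.062,.05,.042),(-.053,-.05,.042),(-.075,.065,.03),(.14,-.065,.03),(.05,.04,.058),(.05,-.04,.058)])
print((proj(D,A)-[200,150])*4,"\n",((proj(S,A)-[210,130])*4+[400,0]))
```

```text
side  pred [[318.2496679  335.07902101]
 [256.21080451 309.45305373]
 [317.23657485 366.11731286]
 [256.04310641 340.28804922]] scene pred [[708.48716511 401.63892672]
 [743.7953532  365.03869761]
 [707.82536453 433.86077087]
 [742.69458538 396.67580504]]
[[323.43027338 408.27362776]
 [237.22868723 497.56753064]
 [213.02236444 361.32272776]
 [355.17850058 411.6743742 ]
 [ 39.13690297 511.69513247]
 [234.92325121 465.61253841]
 [143.00827141 424.01244099]] 
 [[660.8034524  450.57513019]
 [534.45228626 405.74425417]
 [723.16126369 384.61419445]
 [676.20591581 482.99011502]
 [534.4160261  322.80789033]
 [553.45417392 387.21225478]
 [607.11596171 338.43195237]]
```

```bash
python3 -m crank '[[0.3,[-0.38,0,0.34],0],[0.3,[-0.38,0.01,0.34],0],[0.3,[-0.38,0,0.34],0],[0.3,[-0.38,0.01,0.35],0],[0.3,[-0.38,0,0.35],0],[0.3,[-0.38,0.01,0.35],0],[0.3,[0,0,0],0],[0.3,[0,0,0],0]]' 45;  python3 - <<'E'
from h import *
path(tgt(-.008,.002));path(tgt(.002,.001),q=None)
E
```

```text
t: 15.3
tcp_pos: [0.5264, -0.033, 0.0594]
tool_rot: [0.649, 0.677, -0.24, 0.252]
ft_force: [0.7, 0.0, -4.5]
width: 0.632
finger_force: 45.0
(np.float64(0.5271), np.float64(-0.0322), np.float64(0.0537)) 1 rows of [0.108 0.017 0.095]
(np.float64(0.5276), np.float64(-0.0422), np.float64(0.0527)) 1 rows of [-0.066  0.019  0.277]
```

```bash
python3 -m crank '[[0.3,[0.04,0.01,0.05],0],[0.3,[0.04,0.01,0.05],0],[0.3,[0,0,0],0],[0.3,[-0.06,0,0.05],0],[0.3,[-0.06,0,0.05],0],[0.3,[0,0,0],0],[0.3,[0,0,0],0],[0.3,[0,0,0],0]]' 45
```

```text
t: 16.3
tcp_pos: [0.5275, -0.0393, 0.0544]
tool_rot: [0.649, 0.677, -0.24, 0.252]
ft_force: [-0.5, 0.3, -3.8]
width: 0.631
finger_force: 45.0
```

```bash
python3 -m crank '[[0.3,[-0.02,0,0.017],0],[0.3,[-0.02,0,0.017],0],[0.3,[-0.02,0,0.017],0],[0.3,[-0.02,0,0.017],0],[0.3,[0,0,0],0],[0.3,[0,0,0],0],[0.3,[0,0,0],0],[0.3,[0,0,0],0]]' 45
```

```text
t: 17.3
tcp_pos: [0.5276, -0.0402, 0.0542]
tool_rot: [0.65, 0.677, -0.238, 0.251]
ft_force: [-5.8, 18.2, 0.9]
width: 0.631
finger_force: 45.0
```

```bash
python3 -m crank '[[0.3,[0.03,0,-0.025],0],[0.3,[0.016,0,0.019],0],[0.3,[0.016,0,0.019],0],[0.3,[0.008,0,0.009],0],[0.3,[0,0,0],0],[0.3,[0,0,0],0],[0.3,[0,0,0],0],[0.3,[0,0,0],0]]' 45
```

```text
t: 18.3
tcp_pos: [0.5281, -0.0401, 0.0522]
tool_rot: [0.649, 0.677, -0.239, 0.252]
ft_force: [-3.2, 9.8, -1.2]
width: 0.631
finger_force: 45.0
```

```bash
python3 -m crank '[[0.3,[0.013,0,0.015],0],[0.3,[0.013,0,0.015],0],[0.3,[0,0,0],0],[0.3,[0,0,0],0],[0.3,[0,0,0],0],[0.3,[0,0,0],0],[0.3,[0,0,0],0],[0.3,[0,0,0],0]]' 45
```

```text
t: 19.3
tcp_pos: [0.5283, -0.0401, 0.0517]
tool_rot: [0.649, 0.677, -0.239, 0.252]
ft_force: [-4.3, 12.5, 4.4]
width: 0.631
finger_force: 45.0
```

```bash
python3 -m crank '[[0.65,[0,0,0],0],[0.68,[0,0,0],0],[0.75,[0,0,0],0],[0.82,[0,0,0],0],[0.82,[0,0,0],0],[0.82,[0,0,0],0],[0.82,[0,0,-0.5],0],[0.82,[0,0,-1],0]]' 10;  python3 - <<'E'
from h import *
import cv2
a=env.read_camera('side')[190:290,200:300];b=env.read_camera('scene')[170:270,210:310]
cv2.imwrite('pics/s3.png',cv2.resize(np.hstack([a,b]),None,fx=4,fy=4,interpolation=cv2.INTER_CUBIC))
E
```

```text
t: 20.3
tcp_pos: [0.5245, -0.0028, 0.0959]
tool_rot: [0.649, 0.677, -0.242, 0.251]
ft_force: [0.6, -0.3, 0.1]
width: 0.819
finger_force: 0.0
```

View pics/s3.png

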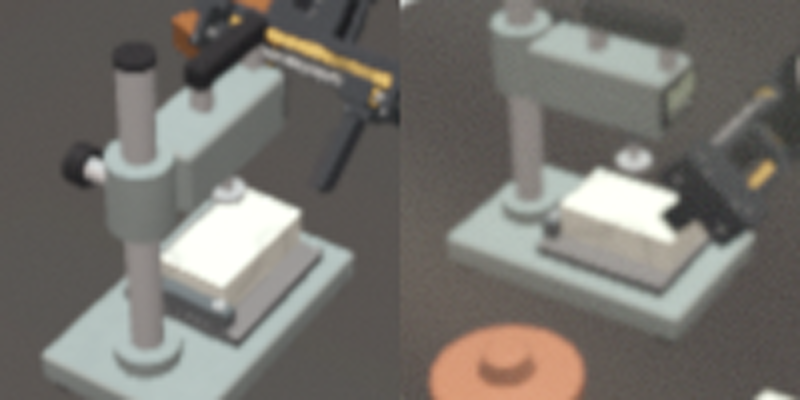

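The offcut lies flat on the anvil, square against the stop, with the foot above its middle. Next is the handle.

Run:
```python
from h import *
o=env.get_obs();z=R.from_quat(o['tool_rot']).apply([0,0,1])
H=np.r_[G+.0122*gx,.225]
path(tuple((o["tcp_pos"]-.15*z).round(4)),tuple((H-.1*z).round(4)),tuple(H.round(4)))
```

```text
(np.float64(0.5235), np.float64(0.0978), np.float64(0.2135)) 4 rows of [-0.     0.    -0.938]
(np.float64(0.5252), np.float64(-0.0006), np.float64(0.3009)) 4 rows of [-0.822 -0.012 -0.014]
(np.float64(0.5288), np.float64(-0.0656), np.float64(0.225)) 3 rows of [ 0.    -0.001  0.833]
```

```bash
python3 -m crank '[[0.7,[0,0,-0.94],0],[0.6,[0,0,-0.94],0],[0.6,[0,0,-0.94],0],[0.6,[0,0,-0.94],0],[0.6,[-0.82,-0.01,-0.01],0],[0.6,[-0.82,-0.01,-0.01],0],[0.6,[-0.82,-0.01,-0.01],0],[0.6,[-0.82,-0.01,-0.01],0]]' 10;  python3 - <<'E'
from h import *
import cv2
D=env.get_calibration("side");S=env.get_calibration("scene")
for _ in range(3): env.read_camera('side')
a=env.read_camera('side');b=env.read_camera('scene')
cv2.imwrite('pics/s4a.png',a);cv2.imwrite('pics/s4b.png',b)
cv2.imwrite('pics/s4.png',np.hstack([cv2.resize(a[165:240,220:275],None,fx=7,fy=7,interpolation=cv2.INTER_CUBIC),cv2.resize(b[150:225,235:290],None,fx=7,fy=7,interpolation=cv2.INTER_CUBIC)]))
path(tuple(np.r_[G+.0122*gx,.225]))
E
```

```text
t: 21.4
tcp_pos: [0.5235, -0.0038, 0.297]
tool_rot: [0.648, 0.677, -0.24, 0.252]
ft_force: [0.2, 0.2, 0.1]
width: 0.598
finger_force: 0.0
(np.float64(0.52884416), np.float64(-0.06558292), np.float64(0.225)) 3 rows of [-0.014  0.023  0.789]
```

View pics/s4.png

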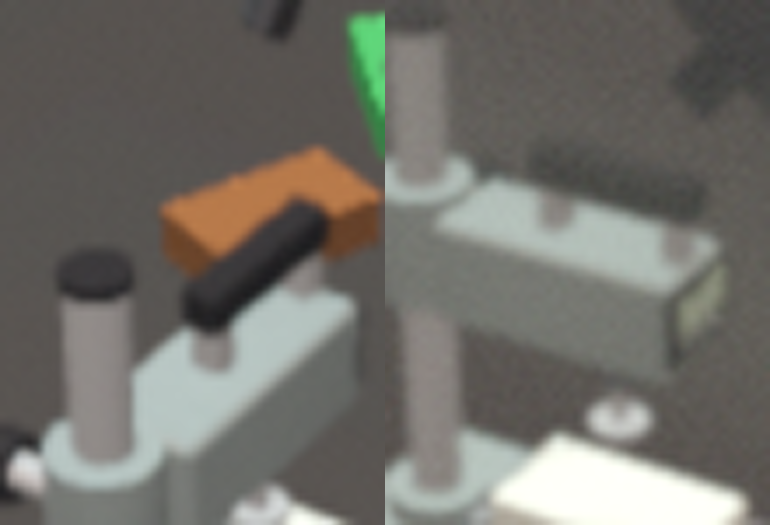

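```bash
cat > fit2.py <<'E'
from h import *
S,D=env.get_calibration("scene"),env.get_calibration("side")
s=np.array([(268.1,176.4),(275,204.6),(275.4,191.7),(282.9,184.3)]);d=np.array([(256.4,202.9),(270.3,208.3),(270.3,222.1)])
sL=np.array([(0,0,250),(-40,25,170),(-40,25,222),(-40,-25,222)])/1e3;dL=np.array([(0,0,250),(-40,25,222),(-40,25,170)])/1e3
def f(p):
    o=np.array([0,0,p[2]]);g=(p[0],p[1],-1.518)
    return np.r_[(proj(S,place(g,sL)-o)-s).ravel(),(proj(D,place(g,dL)-o)-d).ravel()]
r=least_squares(f,(.528,-.053,.01));print(r.x.round(4),f(r.x).reshape(-1,2).round(1).tolist())
g=(r.x[0],r.x[1],-1.518)
ft=lambda q:(proj(S,place(g,[(0,0,q[0])]))-[[268.6,209.9]]).ravel()
rr=least_squares(ft,[.12]);print("foot",rr.x,ft(rr.x))
E
python3 fit2.py
```

```text
[ 0.5259 -0.0569  0.0189] [[-0.6, -0.6], [0.1, 1.9], [-0.3, -0.4], [0.6, -0.3], [-1.3, 0.0], [0.6, -0.9], [0.3, 0.4]]
foot [0.11240799] [-0.68395003  0.00769463]
```

```bash
python3 -m crank '[[0.6,[0,0.02,0.6],0],[0.6,[0,0.02,0.6],0],[0.6,[0,0.02,0.6],0],[0.6,[0,0.01,0.6],0],[0.4,[0,0,0],0],[0.2,[0,0,0],0],[0.1,[0,0,0],0],[0.1,[0,0,0],0]]' 30; python3 -m crank '[[0.1,[0,0,0],0],[0.1,[0,0,0],0],[0.1,[0,0,0],0],[0.1,[0,0,0],0],[0.1,[0,0,0],0],[0.1,[0,0,0],0],[0.1,[0,0,0],0],[0.1,[0,0,0],0]]' 30
```

```text
t: 22.65
tcp_pos: [0.5269, -0.0649, 0.2239]
tool_rot: [0.649, 0.676, -0.242, 0.25]
ft_force: [-10.3, 3.8, 4.0]
width: 0.205
finger_force: 29.9
t: 23.65
tcp_pos: [0.5269, -0.0649, 0.2239]
tool_rot: [0.649, 0.676, -0.242, 0.25]
ft_force: [-9.1, 3.4, 3.4]
width: 0.201
finger_force: 29.9
```

```bash
python3 -m crank '[[0.1,[0.06,-0.02,0.07],0],[0.1,[0.06,0,0.07],0],[0.1,[0.06,0,0.07],0],[0.1,[0.06,0,0.07],0],[0.1,[0.06,0,0.07],0],[0.1,[0.06,0,0.07],0],[0.1,[0.06,0,0.07],0],[0.1,[0.06,0,0.07],0]]' 30
```

```text
t: 24.65
tcp_pos: [0.527, -0.0649, 0.1949]
tool_rot: [0.649, 0.676, -0.241, 0.251]
ft_force: [-7.0, 4.7, 5.0]
width: 0.201
finger_force: 29.9
```

```bash
python3 -m crank '[[0.1,[0.008,0,0.009],0],[0.1,[0.008,0,0.009],0],[0.1,[0.008,0,0.009],0],[0.1,[0.008,0,0.009],0],[0.1,[0.008,0,0.009],0],[0.1,[0.008,0,0.009],0],[0.1,[0.008,0,0.009],0],[0.1,[0.008,0,0.009],0]]' 30
python3 - <<'E'
from h import *
import cv2
f=[]
b=[]
for _ in range(4):
    b.append(env.read_camera('scene').astype(float));o=env.get_obs();f.append(np.r_[o["ft_force"],o["tcp_pos"][2]*1e3])
print(np.array(f).round(2))
a=[env.read_camera('side').astype(float) for _ in range(2)]
a=np.mean(a,0);b=np.mean(b,0)
cv2.imwrite('pics/s5.png',np.hstack([cv2.resize(a[185:255,235:285],None,fx=8,fy=8,interpolation=cv2.INTER_CUBIC),cv2.resize(b[175:245,245:295],None,fx=8,fy=8,interpolation=cv2.INTER_CUBIC)]))
E
```

```text
t: 25.65
tcp_pos: [0.5269, -0.0649, 0.191]
tool_rot: [0.649, 0.676, -0.241, 0.251]
ft_force: [-6.2, 4.2, 4.6]
width: 0.203
finger_force: 29.9
[[ -7.12   3.46   4.1  190.88]
 [ -6.45   4.58   3.89 190.91]
 [ -7.96   4.18   4.53 190.9 ]
 [ -7.81   3.61   3.24 190.91]][ WARN:0@1.870] global loadsave.cpp:1063 imwrite_ Unsupported depth image for selected encoder is fallbacked to CV_8U.
```

View pics/s5.png

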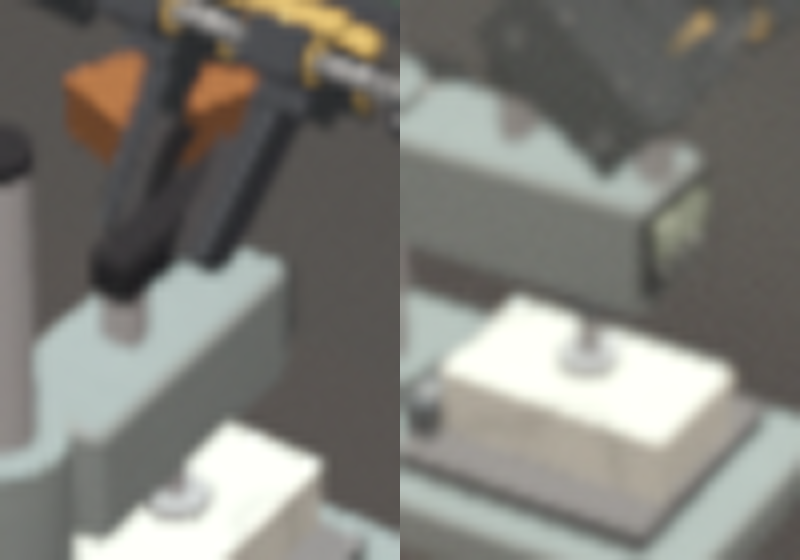

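```bash
python3 -m crank '[[0.1,[0.008,0,0.009],0],[0.1,[0.008,0,0.009],0],[0.1,[0.008,0,0.009],0],[0.1,[0.008,0,0.009],0],[0.1,[0.008,0,0.009],0],[0.1,[0.008,0,0.009],0],[0.1,[0.008,0,0.009],0],[0.1,[0.008,0,0.009],0]]' 30;python3 -m crank '[[0.1,[0.008,0,0.009],0],[0.1,[0.008,0,0.009],0],[0.1,[0.008,0,0.009],0],[0.1,[0.008,0,0.009],0],[0.1,[0.008,0,0.009],0],[0.1,[0.008,0,0.009],0],[0.1,[0.008,0,0.009],0],[0.1,[0.008,0,0.009],0]]' 30
python3 - <<'E'
from h import *
S,D=env.get_calibration("scene"),env.get_calibration("side")
P=[np.r_[G,z] for z in(.112,.079,.075,.072)]
print(proj(S,P).round(1).tolist(),proj(D,P).round(1).tolist())
E
```

```text
t: 26.95
tcp_pos: [0.527, -0.0649, 0.1876]
tool_rot: [0.649, 0.676, -0.242, 0.251]
ft_force: [-8.1, 4.7, 6.1]
width: 0.202
finger_force: 29.9
t: 27.95
tcp_pos: [0.5269, -0.0649, 0.1839]
tool_rot: [0.649, 0.676, -0.242, 0.251]
ft_force: [-9.0, 5.0, 7.3]
width: 0.197
finger_force: 29.9
[[268.5, 210.7], [268.5, 219.6], [268.6, 220.6], [268.6, 221.4]] [[256.9, 237.2], [256.9, 246.1], [256.9, 247.1], [256.9, 247.9]]
```

```bash
cat > foot.py <<'E'
from h import *
import cv2
f=[];b=[];a=[]
for _ in range(4):
    b.append(env.read_camera('scene').astype(np.float32));o=env.get_obs();f.append(np.r_[o["ft_force"],o["tcp_pos"][2]*1e3])
    a.append(env.read_camera('side').astype(np.float32))
print(np.mean(f,0).round(2))
up=lambda i,x,y:cv2.resize(np.clip(np.mean(i,0),0,255).astype(np.uint8)[y:y+70,x:x+50],None,fx=8,fy=8,interpolation=cv2.INTER_CUBIC)
n=np.hstack([up(a,235,185),up(b,245,175)]);o=cv2.imread('pics/s5.png')
import sys;cv2.imwrite(sys.argv[1],n)
for nm,x,y,w,h in(("foot scene",555,338,65,42),("head scene",620,190,100,120),("foot side",145,465,70,55),("head side",215,245,80,130),("stone scene",620,360,130,140)):
    t=o[y:y+h,x:x+w];r=cv2.matchTemplate(n[y-20:y+h+60,x-20:x+w+20],t,cv2.TM_CCOEFF_NORMED);_,m,_,l=cv2.minMaxLoc(r);print(nm,(np.array(l)-20)/8,round(m,3))
E
python3 foot.py pics/n1.png
```

```text
[ -8.54   4.38   6.61 183.87]
foot scene [0.  0.5] 0.982
head scene [0. 2.] 0.995
foot side [0.5   0.875] 0.968
head side [0. 2.] 0.999
stone scene [0. 0.] 1.0
```

Force and foot images agree that contact was at TCP z ≈ 0.1886. The half-travel target is therefore z ≈ 0.1806.

```bash
python3 -m crank '[[0.1,[0.008,0,0.009],0],[0.1,[0.008,0,0.009],0],[0.1,[0.008,0,0.009],0],[0.1,[0.008,0,0.009],0],[0.1,[0.008,0,0.009],0],[0.1,[0.008,0,0.009],0],[0.1,[0.004,0,0.006],0],[0.1,[0,0,0],0]]' 30; python3 foot.py pics/n2.png
```

```text
t: 29.35
tcp_pos: [0.5269, -0.0649, 0.1809]
tool_rot: [0.649, 0.676, -0.242, 0.251]
ft_force: [-8.4, 4.7, 7.6]
width: 0.202
finger_force: 29.9
[ -8.84   4.27   7.11 180.86]
foot scene [0.  0.5] 0.973
head scene [0.125 2.5  ] 0.97
foot side [1.25 1.  ] 0.938
head side [0.125 2.875] 0.998
stone scene [0. 0.] 1.0
```

```bash
python3 -m crank '[[0.25,[0.006,0,0.007],0],[0.3,[0,0,0],0],[0.4,[0,0,0],0],[0.5,[0,0,0],0],[0.6,[0,0,0],0],[0.6,[0,0,-0.2],0],[0.6,[0,0,-0.5],0],[0.6,[0,0,-0.9],0]]' 10 && python3 -m crank '[[0.6,[0,0,-0.9],0],[0.6,[0,0,-0.9],0],[0.6,[0,0,-0.9],0],[0.6,[0,0,-0.9],0],[0.6,[0,0,0],0],[0.6,[0,0,0],0],[0.6,[0,0,0],0],[0.6,[0,0,0],0]]' 10; python3 foot.py pics/n3.png
```

```text
t: 30.75
tcp_pos: [0.5262, -0.0232, 0.2283]
tool_rot: [0.649, 0.677, -0.241, 0.252]
ft_force: [0.8, -0.2, 0.4]
width: 0.601
finger_force: 0.0
t: 31.75
tcp_pos: [0.5221, 0.0695, 0.3358]
tool_rot: [0.649, 0.677, -0.241, 0.252]
ft_force: [-0.4, 0.5, 0.5]
width: 0.6
finger_force: 0.0
[-1.400e-01 -9.000e-02 -5.200e-01  3.364e+02]
foot scene [0.  0.5] 0.972
head scene [0.125 2.5  ] 0.969
foot side [1.25 1.  ] 0.937
head side [0.  2.5] 0.89
stone scene [0. 0.] 1.0
```

View pics/n3.png

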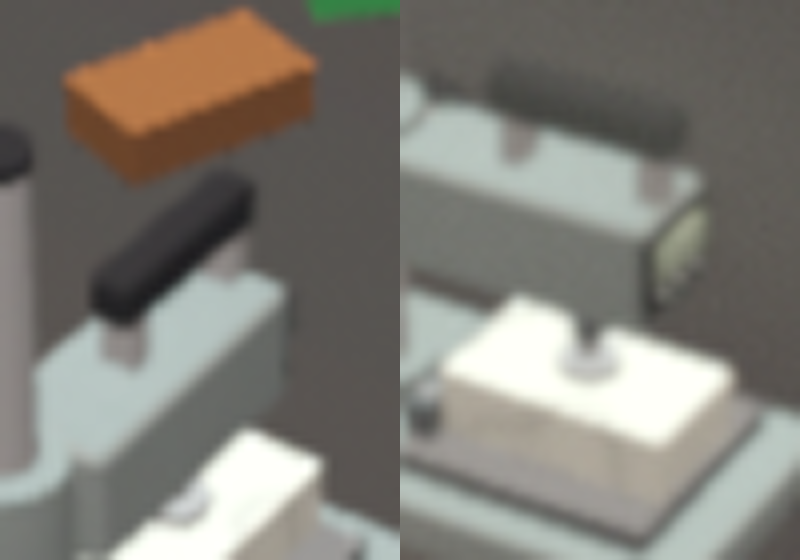

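The final view shows the foot on the middle of the stone at about (588,360), the head held in place and the gripper clear. Handing in.

```bash
python3 -c "
from plant import env
print(env.finish_job())"
```

```text
the job is handed in; nothing more can be done
None
```

The thick offcut lies flat and central on the anvil, with one short end against the back stop. The head is down with the spindle pushed in about 7–8 mm of its 16 mm by force and image readings, the gripper is clear, and the job was handed in at about 32 s.

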